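Find the rack bay that takes the parts tray

TASK

Slide the loose parts tray across the mat, cam lock end first, into the one bay of the three-bay wardrobe rack whose runners let it in, and leave it fully home against the bay's back. The runners are hidden, so find the right bay by trying and feeling: if the tray stops short, do not force it but draw it back out and try another bay. Keep the tray down on the mat all the time and leave the wrench, cup, hex key set and turntable where they are.

Things in the scene. Friction and masses are not known exactly. Their poses are not given: they have to be found in the camera images.
- tray: Open white plastic parts tray, loose, 150 mm long (its y) by 70 wide (x) by 40 high, about 0.35 kg, centre of mass 14 mm behind (-y of) the origin, walls 5 mm, floor 4 mm. Origin: centre of its underside. Its +y end (front) holds fixed-in cam locks and long dowels. Starts with +y within 0.4 rad of world +y. Slides at 2 to 6 N; must not get over 80 N from the fingers.
- tray_well (a point): Floor centre of the tray's empty finger well, at x 0, y -23.5, z 4 mm in the tray. The well is open at the top, 60 mm wide (x), 45 mm long (y -46 to -1 mm) and 36 mm deep, between two 4 mm cross walls of full tray height. Pushing on its front cross wall or hooking its rear one slides the tray.
- tray_nose (a point): Middle of the tray's front (cam lock, +y) end at its underside, 75 mm in front of the tray's origin.
- rack: Low white rack fixed on the mat, 300 mm wide (x), 75 deep (y), 66 high; three equal bays side by side open to its -y side. Origin: on its underside, 40 mm behind the front face; y points inwards. Bay centres at x = -96, 0, +96 mm. Closed back, inner face at y = +25: a tray that is home has its front there and 85 mm of its rear sticks out. No floor: the tray slides on the mat.
- bay0 (a point): Bottom middle of the mouth of the rack's bay at its x = -96 mm, on the front face. Each mouth is 84 mm wide, 54 high; bays are 65 mm deep under a 12 mm top board. In one bay, hidden runners narrow it to 77 mm from 28 mm inside on (tapered lead-in from 10 mm inside): the tray goes home. In the other two, square-ended runners leave 62 mm: the tray stops rigidly 28 mm in.
- bay1 (a point): The same for the middle bay, at the rack's x = 0. Which of the three bays is the wide one changes from time to time; they look alike from above.
- bay2 (a point): The same for the bay at the rack's x = +96 mm.
- turntable: White plastic lazy Susan, 200 mm across, 50 mm high, with sorted cam locks and dowels. Origin: centre of its underside. Bystander, to stay put.
- wrench: Stainless steel wrench, 180 mm long along its x axis, lying on the mat; origin under it. Bystander, to stay put.
- cup: Glass cup, 72 mm across the mouth, 95 mm high, origin at the centre of its underside. Bystander, to stay upright and put.
- hexset: Blue hex key set in a fold-out holder, 105 mm long (y), 30 mm wide, 18 mm high, one key folded out to its +x; origin: centre of the holder's underside. Bystander, to stay put. (The grey rubber mat that everything stands on is 4 mm thick, its top at z = 4 mm.)

How it is judged:
By the outcome, as a careful person would: the job done as asked, in the order asked, and still so for the second after the job is handed in, with the robot touching nothing.
It also fails if it takes over 72 s, if anything falls off the work surface, if the arm or the gripper's body presses on something with over 40 N, if the wrist force passes 120 N, or if a joint passes its speed limit or range.

ROBOT

A 6-joint arm with a two-finger parallel gripper is mounted at the origin on the work surface. World frame = base frame: x ahead of the robot, y to its left, z up, the work surface at z = 0. Lengths are in m, angles in degrees, forces in N, time in s.
With the tool pointing down it reaches from about 0.375 to 0.975 m from the base axis. Payload 3.8 kg.
Tool frame: the origin (TCP) lies on the mounting face of the last link; the fingertips stand 166 mm ahead of it and the grasp point (between the pads) lies 147 mm ahead of it (nose_length is the z of the fingertips in the tool frame, in m); z points along the fingers, y is the line along which they close (so a half turn about z gives the same grasp; the last joint's range is limited). The gripper opens to 88 mm and grips with 3 to 60 N. Pads are 18 mm wide; open, the fingers measure 123 mm over their backs; the gripper's body (75 mm by 187 mm) begins 45 mm behind the grasp point.
Start: joints at [74.376, 15.12, 91.902, -0, 72.978, -2.114], TCP at [0.158, 0.656, 0.405] pointing down, gripper open.
Joint ranges: [-150.88, 150.88], [-54.13, 125.18], [17.81, 147.31], [-75.09, 255.09], [0, 152.58], [-146.25, 146.25]. Speed limits (degrees/s): [147.25, 147.25, 180, 180, 180, 180].

INTERFACE

Orientations are given as [roll, pitch, yaw] about the fixed x, y, z axes, in that order (R = Rz(yaw) Ry(pitch) Rx(roll)).
In Python, from cell import get_state, grab_frame, sign_off, find_in, masks_of, nose_length gives the robot as it stands.
- The arm moves only by the tool move_arm, never from a script. Its argument "deltas" is a list of rows, each a list of 3 entries, a list of its own where there are three numbers: the turn, a rotation vector about the tool's x, y, z in rad, then the shift along the tool's x, y, z in mm, then the closure, from 0 (fully open) to 1 (shut). In form: [[[wx, wy, wz], [dx, dy, dz], hand], ...]. A call has exactly 10 rows; each row shifts and turns the commanded pose from where the row before left it, along the tool's axes as they then stand; what a row does not reach is not made up. A row lasts 1/10 s, in which the tool goes at most 50 mm and 8.59 degrees, less where a joint would pass 70% of its speed; a pose out of reach is approached as far as the arm can. A call with a gripper value outside its range is refused whole. The fingers move at their own pace and stop on an object; "force" is the grip in N (left out, the last holds). Time passes only in rows, so rows that do not move let the fingers close, or fill a call up. It gives the time, the measured TCP pose, the force, the opening and the grip force at its end, in the units of the state.
- get_state(): the state, without advancing time (a new reading comes with each control period).
- grab_frame(name): name is "scene" or "top" or "wrist"; returns a dict with "pixels" (480x640x3 uint8, red, green, blue), "K" (3x3 intrinsics, pixels), "rvec" (rotation vector, rad) and "tvec" (3), from world to camera coordinates, as OpenCV has them; the wrist camera has in their place "tool_from_camera" (4x4, takes a point from camera to tool coordinates, whose origin is the TCP and whose axes are the flange's). Camera axes: x right, y down, z forward; pixel columns grow to the right and rows downward; lengths in m; the calibration is good to about 2 mm. The wrist camera is an equidistant fisheye: a pixel r from the principal point sees the ray r / f radians off the axis. A picture is of the moment at which its call begins: read the wrist's pose just before it. There is no depth.
- sign_off(): hands the job in; it is judged then, once.
Trained networks look in the newest picture that a camera, given by its name, has taken for a name from the list of things; names that differ only in an ending like _2 or _b are one class to them, and where a whole thing is asked for, a point or a joint stands for the part that bears it (a point fixed in the world has none). Each returns a list of dicts, best first, with "p" (0 to 1); they miss things now and then, are a little off and sometimes report something else, mostly with a low value. They report only what shows in the picture. A call takes as long as a camera call.
- find_in(target, camera): "centre" ([x, y, z] in m, in world coordinates, good to about 4 mm: the middle of the surface that is visible of it).
- masks_of(target, camera): "pixels" (480x640 bool, what is visible of it).
The state is a dict: "clock": time; "qpos": joint angles; "dq": joint speeds; "joint_efforts": joint torques, N m; "tcp_pos": TCP position; "tool_rot": TCP orientation; "wrist_force": force on the tool from outside, world axes, zero at the start; "wrist_torque": the same for the moment, N m; "opening": finger opening in m; "grip_force": force on a finger pad.
Only numpy, scipy, OpenCV 4.12 (cv2) and the standard library are available. Lean on these libraries where they do the work, as an engineer would, in place of code of your own. Each camera call takes 0.05 s, during which the arm holds its last target. There are 200 camera calls.

## Working session

There is one attempt and no reset: what is moved stays moved. The work goes in short steps, Python scripts to look and compute and a tool call to move; the robot and the scene stay as the last step left them, time stands still between calls to the robot, and variables do not carry over. Pictures are saved under pics/ and viewed, at most 10 in all, crops included, and the job is handed in when it is done.

Besides the shell and the picture viewer there is one more tool, called after "Emit:" as name([rows], argument=value, ...), one row to a line, values as JSON. move_arm: Moves the arm, as the interface text tells. Its arguments: {"type":"object","properties":{"deltas":{"type":"array","items":{"type":"array"}},"force":{"type":"number"}},"required":["deltas"]}

```bash
mkdir -p pics; python3 - <<'E'
from cell import *
import cv2,numpy as np
s=get_state();print({k:np.round(v,3) for k,v in s.items()},nose_length)
for c in ["top","scene"]:
    f=grab_frame(c);cv2.imwrite(f"pics/{c}0.png",f["pixels"][:,:,::-1])
    print(c,f["K"],f["rvec"],f["tvec"])
    for n in ["tray","tray_well","tray_nose","rack","bay0","bay1","bay2","turntable","wrench","cup","hexset"]:
        r=find_in(n,c);print(n,[(np.round(d["centre"],3),round(d["p"],2)) for d in r[:3]])
E
```

```text
{'clock': np.float64(0.0), 'qpos': array([ 7.4375e+01,  1.5171e+01,  9.1979e+01, -1.0000e-03,  7.2975e+01,
       -2.1140e+00]), 'dq': array([-0.131,  0.011,  0.041, -0.078, -0.002, -0.011]), 'joint_efforts': array([ 1.0000e-03, -5.0210e+01, -3.5689e+01,  7.3000e-02,  2.9000e-02,
       -0.0000e+00]), 'tcp_pos': array([0.158, 0.656, 0.403]), 'tool_rot': array([-1.79874e+02, -4.00000e-03,  1.66489e+02]), 'wrist_force': array([-0.12 ,  0.376,  0.215]), 'wrist_torque': array([-0.035, -0.   ,  0.038]), 'grip_force': np.float64(0.0), 'opening': np.float64(0.088)} 0.166
top [[594.79299186   0.         313.09023489]
 [  0.         594.79299186 240.67335594]
 [  0.           0.           1.        ]] [ 2.20181443 -2.17278515  0.11610193] [-0.15792657  0.56768128  1.10777921]
tray [(array([ 0.528, -0.11 ,  0.015]), 0.59)]
tray_well [(array([ 0.527, -0.11 ,  0.014]), 0.69)]
tray_nose [(array([ 0.526, -0.112,  0.018]), 0.76)]
rack [(array([0.576, 0.192, 0.068]), 0.95)]
bay0 [(array([0.574, 0.189, 0.069]), 0.68)]
bay1 [(array([0.574, 0.189, 0.069]), 0.68)]
bay2 [(array([0.574, 0.189, 0.069]), 0.
[... 234 characters left out ...]
0.39)]
scene [[565.90162961   0.         320.80779882]
 [  0.         565.90162961 245.31891356]
 [  0.           0.           1.        ]] [ 1.76863991  1.51305997 -0.75170915] [ 0.04621936 -0.29508366  1.62078913]
tray [(array([ 0.533, -0.112,  0.03 ]), 0.6)]
tray_well [(array([ 0.535, -0.11 ,  0.026]), 0.81)]
tray_nose [(array([ 0.536, -0.115,  0.027]), 0.94)]
rack []
bay0 [(array([0.63 , 0.186, 0.069]), 0.59)]
bay1 [(array([0.63 , 0.186, 0.069]), 0.59)]
bay2 [(array([0.63 , 0.186, 0.069]), 0.59)]
turntable [(array([ 0.486, -0.495,  0.027]), 0.83)]
wrench [(array([ 0.807, -0.118,  0.014]), 0.74)]
cup [(array([ 0.724, -0.315,  0.076]), 0.97)]
hexset [(array([ 0.352, -0.249,  0.019]), 0.7)]
```

View pics/top0.png

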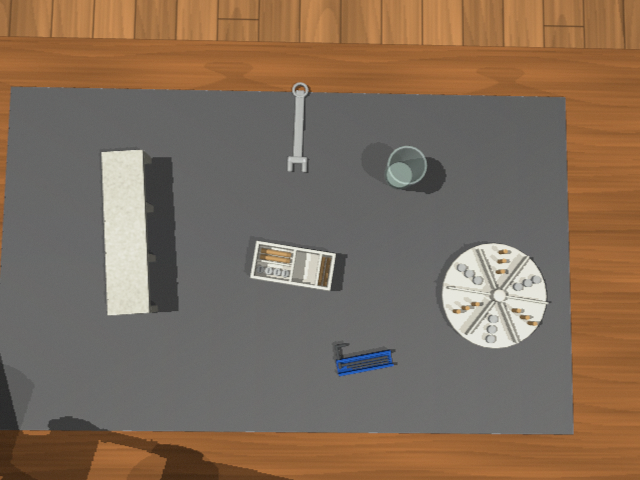

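View pics/scene0.png

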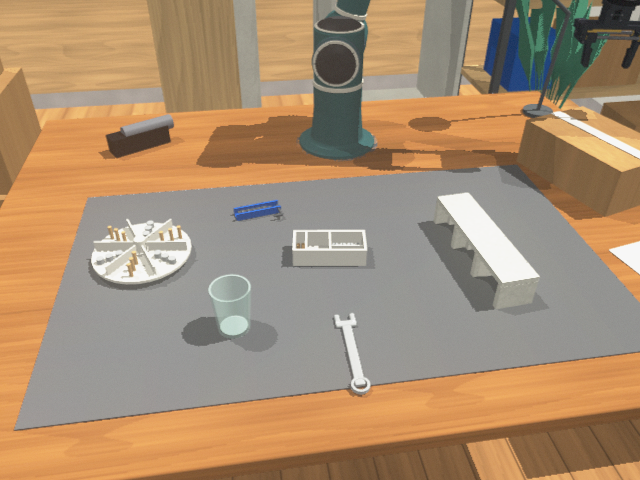

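The top view shows the tray at px (252–335, 241–290), with its cam lock end at left (+y). The rack is at px (102–150, 150–314), with its mouth facing right (-y). I'll fit both boxes' poses to the masks.

```bash
cat > h.py <<'E'
from cell import *
import cv2,numpy as np
from scipy.optimize import minimize
BOX={"tray":(-.035,.035,-.075,.075,.004,.044),"rack":(-.15,.15,-.04,.035,.004,.070)}
def project(P,f): return cv2.projectPoints(np.float64(P),f["rvec"],f["tvec"],f["K"],None)[0][:,0]
def world(p,b):
    c,s=np.cos(p[2]),np.sin(p[2])
    return np.array([[p[0]+c*x-s*y,p[1]+s*x+c*y,z] for x in b[:2] for y in b[2:4] for z in b[4:]])
def fit(name,cam,p0):
    f=grab_frame(cam);m=masks_of(name,cam)
    if not m: return None
    m=m[0]["pixels"].astype(np.float32)
    def cost(p):
        h=cv2.convexHull(project(world(p,BOX[name]),f).astype(np.float32))
        im=np.zeros((480*4,640*4),np.uint8);cv2.fillConvexPoly(im,np.int32(np.round((h*4+1.5)*16)),255,shift=4)
        a=cv2.resize(im,(640,480),interpolation=cv2.INTER_AREA)/255.
        return 1-np.minimum(a,m).sum()/np.maximum(a,m).sum()
    s=np.array(p0)+np.vstack([[0,0,0],np.diag([.015,.015,.1])])
    r=minimize(cost,p0,method="Nelder-Mead",options=dict(initial_simplex=s,xatol=2e-4,fatol=1e-4))
    return np.round(r.x,4),round(r.fun,3)
E
python3 - <<'E'
from h import *
for c in ["top","scene"]:
    print(c,fit("tray",c,[.528,-.11,-.1]),fit("rack",c,[.576,.189,0.03]))
E
```

```text
top None (array([0.5786, 0.1961, 0.0792]), np.float64(0.13))
scene (array([ 0.5189, -0.1128, -0.1441]), np.float64(0.029)) (array([0.5765, 0.1974, 0.0758]), np.float64(0.183))
```

```bash
cat >> h.py <<'E'
def whiteseg(f,p,b):
    g=f["pixels"].astype(int);m=((g.min(2)>130)&(g.max(2)-g.min(2)<45)).astype(np.uint8)
    q=project(world(p,b),f).mean(0)
    m=cv2.morphologyEx(m,cv2.MORPH_CLOSE,np.ones((5,5)))
    n,l,st,c=cv2.connectedComponentsWithStats(m)
    i=min([k for k in range(1,n) if st[k,4]>500],key=lambda k:np.linalg.norm(c[k]-q))
    return (l==i).astype(np.uint8)
def rim(name,cam,p0):
    "pose from the top-face rectangle seen in the image"
    f=grab_frame(cam);b=BOX[name];m=whiteseg(f,p0,b)
    cnt=max(cv2.findContours(m,0,cv2.CHAIN_APPROX_NONE)[0],key=len)[:,0].astype(float)
    R=cv2.Rodrigues(f["rvec"])[0];C=-R.T@f["tvec"]
    d=(np.c_[cnt,np.ones(len(cnt))]@np.linalg.inv(f["K"]).T)@R
    P=C+d*((b[5]-C[2])/d[:,2])[:,None]
    return cv2.minAreaRect((P[:,:2]*1000).astype(np.float32)),m
E
python3 - <<'E'
from h import *
f=grab_frame("top");im=f["pixels"][:,:,::-1].copy()
for n,p in [("tray",[.519,-.113,-.14]),("rack",[.578,.197,.06])]:
    r,m=rim(n,"top",p);print(n,r)
    d=masks_of(n,"top");print(len(d), [(x["p"],x["pixels"].sum()) for x in d],m.sum())
    for c in cv2.findContours(m,0,2)[0]: cv2.drawContours(im,[c],-1,(0,0,255),1)
for n,p in [("tray",[.519,-.113,-.14]),("rack",[.5775,.197,.05])]:
    for z in (4,5):
        b=BOX[n][:4]+(BOX[n][z],)*2
        h=cv2.convexHull(project(world(p,b),f).astype(np.float32));cv2.polylines(im,[np.int32(np.round(h))],1,(0,255,0) if z==5 else (255,255,0))
cv2.imwrite("pics/ov.png",cv2.resize(im[130:330,90:350],None,fx=3,fy=3,interpolation=0))
E
```

```text
tray ((521.3469848632812, -112.20088195800781), (151.69056701660156, 71.02790832519531), 81.49954986572266)
1 [(0.69, np.int64(3038))] 2308
rack ((578.28466796875, 194.27420043945312), (300.6381530761719, 75.83311462402344), 4.485659122467041)
1 [(0.69, np.int64(7321))] 6863
```

View pics/ov.png

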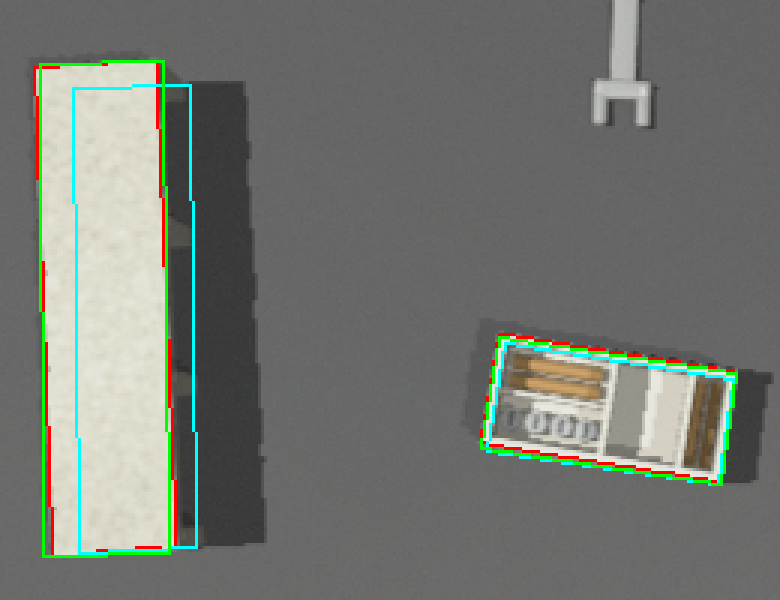

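Emit:
move_arm([
  [[0,0,0.1484],[0,0,0],0],
  [[0,0,0.1484],[0,0,0],0],
  [[0,0,0.1484],[0,0,0],0],
  [[0,0,0.1484],[0,0,0],0],
  [[0,0,0.1484],[0,0,0],0],
  [[0,0,0.1484],[0,0,0],0],
  [[0,0,0.1484],[0,0,0],0],
  [[0,0,0.1484],[0,0,0],0],
  [[0,0,0.1484],[0,0,0],0],
  [[0,0,0.1484],[0,0,0],0],
], force=15)

```text
clock: 2.85
tcp_pos: [0.1577, 0.6563, 0.4047]
tool_rot: [-180.0, -0.0, 81.1]
wrist_force: [0.3, -1.2, -0.3]
opening: 0.0883
grip_force: 0.0
```

Emit:
move_arm([
  [[0,0,0],[-37.3,23.65,0],0],
  [[0,0,0],[-37.3,23.65,0],0],
  [[0,0,0],[-37.3,23.65,0],0],
  [[0,0,0],[-37.3,23.65,0],0],
  [[0,0,0],[-37.3,23.65,0],0],
  [[0,0,0],[-37.3,23.65,0],0],
  [[0,0,0],[-37.3,23.65,0],0],
  [[0,0,0],[-37.3,23.65,0],0],
  [[0,0,0],[-37.3,23.65,0],0],
  [[0,0,0],[-37.3,23.65,0],0],
])

```text
clock: 3.85
tcp_pos: [0.3364, 0.2507, 0.4051]
tool_rot: [179.9, -0.0, 81.5]
wrist_force: [1.2, 0.2, -0.6]
opening: 0.0883
grip_force: 0.0
```

Emit:
move_arm([
  [[0,0,0],[-37.3,23.65,12],0],
  [[0,0,0],[-37.3,23.65,12],0],
  [[0,0,0],[-37.3,23.65,12],0],
  [[0,0,0],[-37.3,23.65,12],0],
  [[0,0,0],[-37.3,23.65,12],0],
  [[0,0,0],[-37.3,23.65,12],0],
  [[0,0,0],[-37.3,23.65,12],0],
  [[0,0,0],[-37.3,23.65,12],0],
  [[0,0,0],[-37.3,23.65,12],0],
  [[0,0,0],[-37.3,23.65,12],0],
])

```text
clock: 4.85
tcp_pos: [0.5152, -0.1536, 0.2845]
tool_rot: [180.0, -0.0, 81.4]
wrist_force: [-0.0, 1.0, 0.2]
opening: 0.0882
grip_force: 0.0
```

```bash
python3 - <<'E'
from h import *
f=grab_frame("wrist");s=get_state();print(s["tcp_pos"],s["tool_rot"])
cv2.imwrite("pics/w0.png",f["pixels"][:,:,::-1])
E
```

```text
[ 0.51703179 -0.15809686  0.28284386] [179.87803561   0.20322293  81.35636559]
```

View pics/w0.png

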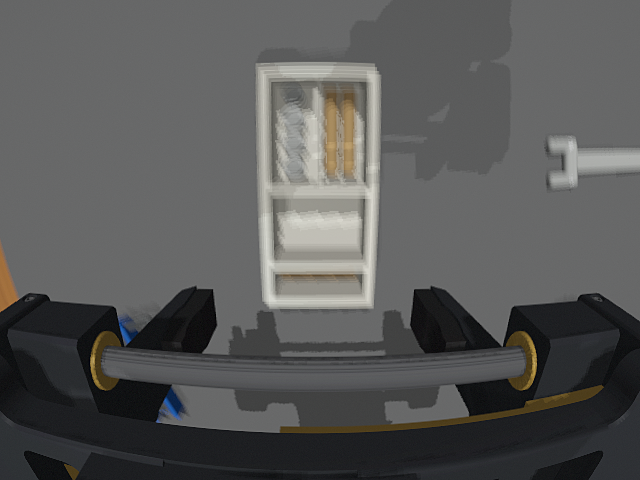

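The wrist view shows the tray between px 258 and 380, centred (about 319) between the finger pads at px 213–415. I'll descend.

Emit:
move_arm([
  [[0,0,0],[0,0,10],0],
  [[0,0,0],[0,0,10],0],
  [[0,0,0],[0,0,10],0],
  [[0,0,0],[0,0,10],0],
  [[0,0,0],[0,0,8],0],
  [[0,0,0],[0,0,6],0],
  [[0,0,0],[0,0,4],0],
  [[0,0,0],[0,0,0],0],
  [[0,0,0],[0,0,0],0],
  [[0,0,0],[0,0,0],0],
])

```text
clock: 5.9
tcp_pos: [0.515, -0.1518, 0.2272]
tool_rot: [179.9, 0.0, 81.5]
wrist_force: [-0.1, 0.2, -0.7]
opening: 0.0879
grip_force: 0.0
```

Emit:
move_arm([
  [[0,0,0],[0,0,8],0],
  [[0,0,0],[0,0,8],0],
  [[0,0,0],[0,0,8],0],
  [[0,0,0],[0,0,8],0],
  [[0,0,0],[0,0,8],0],
  [[0,0,0],[0,0,6],0],
  [[0,0,0],[0,0,4],0],
  [[0,0,0],[0,0,1],0],
  [[0,0,0],[0,0,0],0],
  [[0,0,0],[0,0,0],0],
])

```text
clock: 6.9
tcp_pos: [0.515, -0.1517, 0.176]
tool_rot: [180.0, 0.0, 81.5]
wrist_force: [-0.5, -0.5, -0.9]
opening: 0.0882
grip_force: 0.0
```

Emit:
move_arm([
  [[0,0,0],[0,0,0],0.1],
  [[0,0,0],[0,0,0],0.15],
  [[0,0,0],[0,0,0],0.2],
  [[0,0,0],[0,0,0],0.25],
  [[0,0,0],[0,0,0],0.3],
  [[0,0,0],[0,0,0],0.3],
  [[0,0,0],[0,0,0],0.3],
  [[0,0,0],[0,0,0],0.3],
  [[0,0,0],[0,0,0],0.3],
  [[0,0,0],[0,0,0],0.3],
], force=12)

```text
clock: 7.9
tcp_pos: [0.5151, -0.1518, 0.1761]
tool_rot: [179.9, 0.0, 81.5]
wrist_force: [3.5, -1.3, 0.9]
opening: 0.0698
grip_force: 12.0
```

Emit:
move_arm([
  [[0,0,-0.04],[0,0,0],0.3],
  [[0,0,-0.055],[0,0,0],0.3],
  [[0,0,-0.055],[0,0,0],0.3],
  [[0,0,-0.047],[0,0,0],0.3],
  [[0,0,-0.03],[0,0,0],0.3],
  [[0,0,0],[4,2,0],0.3],
  [[0,0,0],[7,4,0],0.3],
  [[0,0,0],[10,5,0],0.3],
  [[0,0,0],[12,6,0],0.3],
  [[0,0,0],[12,7,0],0.3],
], force=15)

```text
clock: 8.9
tcp_pos: [0.5346, -0.1054, 0.1761]
tool_rot: [-179.9, 0.1, 94.5]
wrist_force: [-4.4, -5.8, 6.1]
opening: 0.0696
grip_force: 15.0
```

Emit:
move_arm([
  [[0,0,0],[14,7,0],0.3],
  [[0,0,0],[16,8,0],0.3],
  [[0,0,0],[16,8,0],0.3],
  [[0,0,0],[16,8,0],0.3],
  [[0,0,0],[16,8,0],0.3],
  [[0,0,0],[16,8,0],0.3],
  [[0,0,0],[14,8,0],0.3],
  [[0,0,0],[11,6,0],0.3],
  [[0,0,0],[8,5,0],0.3],
  [[0,0,0],[0,0,0],0.3],
])

```text
clock: 9.9
tcp_pos: [0.5909, 0.0274, 0.1761]
tool_rot: [-179.9, 0.0, 94.5]
wrist_force: [-1.6, -0.7, 6.4]
opening: 0.0696
grip_force: 15.0
```

```bash
python3 - <<'E'
from h import *
s=get_state();print(s["clock"],s["tcp_pos"],s["tool_rot"],s["wrist_force"],s["opening"])
a=grab_frame("wrist")["pixels"];b=grab_frame("top")["pixels"]
cv2.imwrite("pics/w1.png",np.hstack([cv2.resize(a,(400,300)),b[120:420,80:480]])[:,:,::-1])
E
```

```text
9.9 [0.59090832 0.02743621 0.17612841] [-1.79917798e+02  2.23037311e-02  9.44974863e+01] [-1.6038646  -0.6752807   6.43736565] 0.06959267610110155
```

View pics/w1.png

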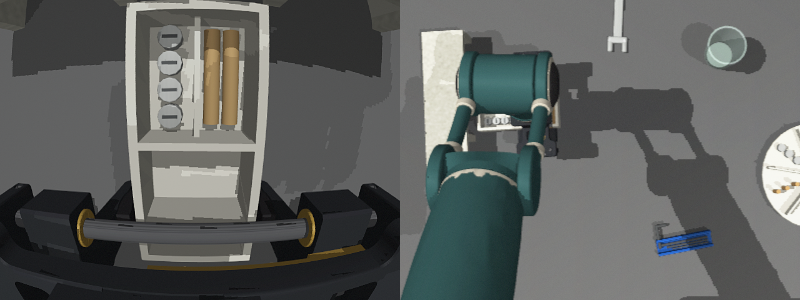

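Tray is square in the gripper: in the wrist panel its walls are at px 127–269 and symmetric about the centre. Now into the middle bay.

Emit:
move_arm([
  [[0,0,0],[3,0,0],0.3],
  [[0,0,0],[5,0,0],0.3],
  [[0,0,0],[5,0,0],0.3],
  [[0,0,0],[5,0,0],0.3],
  [[0,0,0],[5,0,0],0.3],
  [[0,0,0],[4,0,0],0.3],
  [[0,0,0],[3,0,0],0.3],
  [[0,0,0],[2,0,0],0.3],
  [[0,0,0],[1,0,0],0.3],
  [[0,0,0],[0,0,0],0.3],
])

```text
clock: 11.0
tcp_pos: [0.5884, 0.0591, 0.1761]
tool_rot: [-180.0, 0.1, 94.5]
wrist_force: [0.4, -4.7, 4.8]
opening: 0.07
grip_force: 15.0
```

Emit:
move_arm([
  [[0,0,0],[1.5,0,0],0.3],
  [[0,0,0],[1.5,0,0],0.3],
  [[0,0,0],[1.5,0,0],0.3],
  [[0,0,0],[1.5,0,0],0.3],
  [[0,0,0],[1.5,0,0],0.3],
  [[0,0,0],[1.5,0,0],0.3],
  [[0,0,0],[1,0,0],0.3],
  [[0,0,0],[1,0,0],0.3],
  [[0,0,0],[1,0,0],0.3],
  [[0,0,0],[0,0,0],0.3],
])

```text
clock: 12.0
tcp_pos: [0.5876, 0.0698, 0.1761]
tool_rot: [-180.0, 0.2, 94.5]
wrist_force: [1.1, -11.7, 5.0]
opening: 0.0698
grip_force: 15.0
```

Emit:
move_arm([
  [[0,0,0],[1,0,0],0.3],
  [[0,0,0],[1,0,0],0.3],
  [[0,0,0],[0,0,0],0.3],
  [[0,0,0],[0,0,0],0.3],
  [[0,0,0],[0,0,0],0.3],
  [[0,0,0],[0,0,0],0.3],
  [[0,0,0],[0,0,0],0.3],
  [[0,0,0],[0,0,0],0.3],
  [[0,0,0],[0,0,0],0.3],
  [[0,0,0],[0,0,0],0.3],
])

```text
clock: 13.0
tcp_pos: [0.5878, 0.0705, 0.1761]
tool_rot: [180.0, 0.4, 94.5]
wrist_force: [3.5, -16.8, 4.7]
opening: 0.0699
grip_force: 15.0
```

That's a rigid stop at the predicted 28 mm, so the middle bay is a narrow one. I'll draw back and go to bay 2.

Emit:
move_arm([
  [[0,0,0],[-3,0,0],0.3],
  [[0,0,0],[-5,0,0],0.3],
  [[0,0,0],[-6,0,0],0.3],
  [[0,0,0],[-6,0,0],0.3],
  [[0,0,0],[-6,0,0],0.3],
  [[0,0,0],[-6,0,0],0.3],
  [[0,0,0],[-6,0,0],0.3],
  [[0,0,0],[-5,0,0],0.3],
  [[0,0,0],[-4,0,0],0.3],
  [[0,0,0],[0,0,0],0.3],
], force=30)

```text
clock: 14.0
tcp_pos: [0.5907, 0.0279, 0.1761]
tool_rot: [-180.0, -0.1, 94.5]
wrist_force: [-0.7, 4.0, 6.6]
opening: 0.0698
grip_force: 30.0
```

Emit:
move_arm([
  [[0,0,0],[0,4,0],0.3],
  [[0,0,0],[0,8,0],0.3],
  [[0,0,0],[0,12,0],0.3],
  [[0,0,0],[0,14,0],0.3],
  [[0,0,0],[0,14,0],0.3],
  [[0,0,0],[0,14,0],0.3],
  [[0,0,0],[0,14,0],0.3],
  [[0,0,0],[0,10,0],0.3],
  [[0,0,0],[0,6,0],0.3],
  [[0,0,0],[0,0,0],0.3],
])

```text
clock: 15.0
tcp_pos: [0.6851, 0.0348, 0.1757]
tool_rot: [-179.6, -0.0, 94.5]
wrist_force: [-5.3, -0.6, 11.5]
opening: 0.07
grip_force: 29.9
```

```bash
python3 - <<'E'
from h import *
s=get_state();print(s["clock"],s["tcp_pos"],s["tool_rot"],s["wrist_force"],s["opening"])
a=grab_frame("wrist")["pixels"];b=grab_frame("scene")["pixels"]
cv2.imwrite("pics/w2.png",np.hstack([cv2.resize(a,(400,300)),b[120:420,220:620]])[:,:,::-1])
E
```

```text
15.0 [0.68512008 0.03476568 0.17565593] [-1.79575471e+02 -2.34463830e-02  9.45005303e+01] [-5.33137276 -0.56044114 11.46609778] 0.0699799025299315
```

View pics/w2.png

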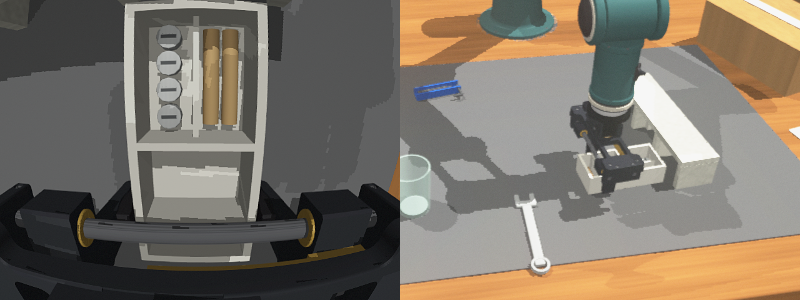

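Tray is square at bay 2's mouth: the wrist panel shows its walls at px 125–269 with the gripper still centred. Into bay 2.

Emit:
move_arm([
  [[0,0,0],[3,0.5,0],0.3],
  [[0,0,0],[5,0.5,0],0.3],
  [[0,0,0],[5,0,0],0.3],
  [[0,0,0],[5,0,0],0.3],
  [[0,0,0],[5,0,0],0.3],
  [[0,0,0],[4,0,0],0.3],
  [[0,0,0],[3,0,0],0.3],
  [[0,0,0],[2,0,0],0.3],
  [[0,0,0],[1,0,0],0.3],
  [[0,0,0],[0,0,0],0.3],
], force=15)

```text
clock: 16.1
tcp_pos: [0.6847, 0.0665, 0.1758]
tool_rot: [-179.9, 0.1, 94.5]
wrist_force: [-0.0, -5.7, 5.1]
opening: 0.0697
grip_force: 14.9
```

Emit:
move_arm([
  [[0,0,0],[1.5,0,0],0.3],
  [[0,0,0],[1.5,0,0],0.3],
  [[0,0,0],[1.5,0,0],0.3],
  [[0,0,0],[1.5,0,0],0.3],
  [[0,0,0],[1.5,0,0],0.3],
  [[0,0,0],[1.5,0,0],0.3],
  [[0,0,0],[1.5,0,0],0.3],
  [[0,0,0],[1.5,0,0],0.3],
  [[0,0,0],[1.5,0,0],0.3],
  [[0,0,0],[0,0,0],0.3],
])

```text
clock: 17.1
tcp_pos: [0.6837, 0.0799, 0.1758]
tool_rot: [-179.9, 0.1, 94.5]
wrist_force: [0.4, -4.9, 5.3]
opening: 0.0698
grip_force: 14.9
```

Emit:
move_arm([
  [[0,0,0],[2,0,0],0.3],
  [[0,0,0],[2,0,0],0.3],
  [[0,0,0],[2,0,0],0.3],
  [[0,0,0],[2,0,0],0.3],
  [[0,0,0],[2,0,0],0.3],
  [[0,0,0],[2,0,0],0.3],
  [[0,0,0],[1,0,0],0.3],
  [[0,0,0],[0,0,0],0.3],
  [[0,0,0],[0,0,0],0.3],
  [[0,0,0],[0,0,0],0.3],
])

```text
clock: 18.1
tcp_pos: [0.6827, 0.0928, 0.1758]
tool_rot: [-179.9, 0.1, 94.5]
wrist_force: [1.1, -4.4, 5.1]
opening: 0.0697
grip_force: 14.9
```

Past the stop depth at sliding force only, so this is the wide bay. Continuing to the back.

Emit:
move_arm([
  [[0,0,0],[2,0,0],0.3],
  [[0,0,0],[2,0,0],0.3],
  [[0,0,0],[2,0,0],0.3],
  [[0,0,0],[2,0,0],0.3],
  [[0,0,0],[2,0,0],0.3],
  [[0,0,0],[2,0,0],0.3],
  [[0,0,0],[2,0,0],0.3],
  [[0,0,0],[1.5,0,0],0.3],
  [[0,0,0],[1,0,0],0.3],
  [[0,0,0],[0,0,0],0.3],
])

```text
clock: 19.1
tcp_pos: [0.6814, 0.1093, 0.1758]
tool_rot: [-179.9, 0.1, 94.5]
wrist_force: [1.6, -5.5, 5.8]
opening: 0.0698
grip_force: 14.9
```

Emit:
move_arm([
  [[0,0,0],[1,0,0],0.3],
  [[0,0,0],[1,0,0],0.3],
  [[0,0,0],[1,0,0],0.3],
  [[0,0,0],[1,0,0],0.3],
  [[0,0,0],[1,0,0],0.3],
  [[0,0,0],[0,0,0],0.3],
  [[0,0,0],[0,0,0],0.3],
  [[0,0,0],[0,0,0],0.3],
  [[0,0,0],[0,0,0],0.3],
  [[0,0,0],[0,0,0],0.3],
])

```text
clock: 20.1
tcp_pos: [0.681, 0.1141, 0.1758]
tool_rot: [-179.9, 0.1, 94.5]
wrist_force: [0.3, -5.8, 5.6]
opening: 0.0697
grip_force: 14.9
```

Emit:
move_arm([
  [[0,0,0],[1,0,0],0.3],
  [[0,0,0],[1,0,0],0.3],
  [[0,0,0],[1,0,0],0.3],
  [[0,0,0],[1,0,0],0.3],
  [[0,0,0],[0,0,0],0.3],
  [[0,0,0],[0,0,0],0.3],
  [[0,0,0],[0,0,0],0.3],
  [[0,0,0],[0,0,0],0.3],
  [[0,0,0],[0,0,0],0.3],
  [[0,0,0],[0,0,0],0.3],
])

```text
clock: 21.1
tcp_pos: [0.681, 0.1152, 0.1757]
tool_rot: [-179.9, 0.4, 94.5]
wrist_force: [1.9, -16.5, 5.7]
opening: 0.0696
grip_force: 15.0
```

Contact with the back (16.5 N) at about 65 mm deep. Release and lift.

Emit:
move_arm([
  [[0,0,0],[0,0,0],0.15],
  [[0,0,0],[0,0,0],0.1],
  [[0,0,0],[0,0,0],0.05],
  [[0,0,0],[0,0,0],0],
  [[0,0,0],[0,0,0],0],
  [[0,0,0],[0,0,0],0],
  [[0,0,0],[-1,0,-4],0],
  [[0,0,0],[-1,0,-8],0],
  [[0,0,0],[0,0,-12],0],
  [[0,0,0],[0,0,-15],0],
])

```text
clock: 22.1
tcp_pos: [0.6812, 0.117, 0.2157]
tool_rot: [-180.0, -0.0, 94.5]
wrist_force: [-0.3, -0.4, -0.1]
opening: 0.0881
grip_force: 0.0
```

Emit:
move_arm([
  [[0,0,0],[0,0,-20],0],
  [[0,0,0],[0,0,-25],0],
  [[0,0,0],[-10,0,-25],0],
  [[0,0,0],[-20,-10,-20],0],
  [[0,0,0],[-30,-10,-10],0],
  [[0,0,0],[-35,-10,0],0],
  [[0,0,0],[-35,-10,0],0],
  [[0,0,0],[-35,-10,0],0],
  [[0,0,0],[-35,-5,0],0],
  [[0,0,0],[-20,0,0],0],
])

```text
clock: 23.1
tcp_pos: [0.6432, -0.1089, 0.3166]
tool_rot: [179.9, 0.1, 94.4]
wrist_force: [-0.6, -0.1, 0.9]
opening: 0.0882
grip_force: 0.0
```

```bash
python3 - <<'E'
from h import *
s=get_state();print(s["clock"],s["tcp_pos"],s["wrist_force"],s["opening"])
f=grab_frame("top");b=f["pixels"][:,:,::-1].copy();a=grab_frame("scene")["pixels"][:,:,::-1]
# expected home pose: front at rack y=25
c,sn=np.cos(.0783),np.sin(.0783);o=np.array([.578,.1968])
P=[o+np.array([c*x-sn*y,sn*x+c*y]) for x,y in [(61,-125),(131,-125),(131,-40),(61,-40)] for x,y in [(x/1e3,y/1e3)]]
q=project([[*p,.044] for p in P],f);print(q)
big=cv2.resize(b[120:260,90:230],(420,420),interpolation=0)
cv2.polylines(big,[np.int32((q-[90,120])*3)],1,(0,255,0))
cv2.imwrite("pics/end.png",np.hstack([big,a[60:480,270:640]]))
for n in ["wrench","cup","hexset","turntable"]:print(n,[np.round(d["centre"],3) for d in find_in(n,"scene")[:1]])
E
```

```text
23.1 [ 0.64321558 -0.10887223  0.31662574] [-0.59809212 -0.14231172  0.87794865] 0.0881944595564863
[[192.89784997 196.34427817]
 [191.08511284 159.73870095]
 [145.87032766 162.45411039]
 [147.44897259 199.14794275]]
wrench [array([ 0.807, -0.119,  0.018])]
cup [array([ 0.726, -0.315,  0.071])]
hexset [array([ 0.351, -0.246,  0.016])]
turntable [array([ 0.487, -0.496,  0.026])]
```

View pics/end.png

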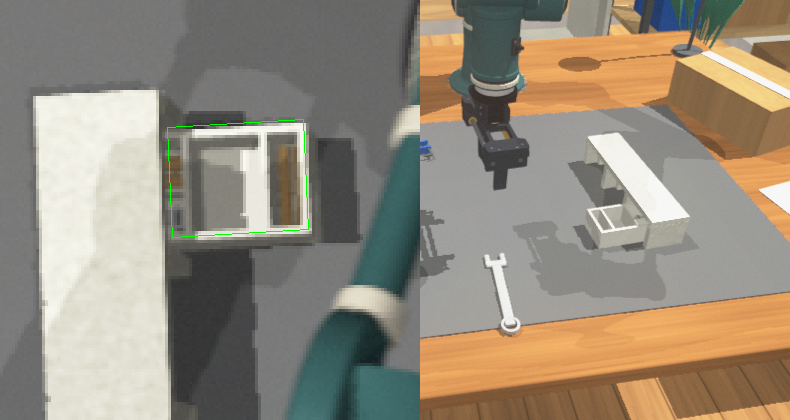

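Contact depth agrees with the middle-bay stop to within 0.3 mm. In the picture, though, the rear edge (zoomed px ~309) sits about 2 mm behind my predicted outline (px ~305). That's within calibration error, but a gentle push with the closed fingers on the rear wall will settle it.

Emit:
move_arm([
  [[0,0,0],[10,5,0],1],
  [[0,0,0],[20,7,5],1],
  [[0,0,0],[25,9,15],1],
  [[0,0,0],[25,9,20],1],
  [[0,0,0],[25,9,20],1],
  [[0,0,0],[20,7,20],1],
  [[0,0,0],[15,5,18],1],
  [[0,0,0],[7,3,12],1],
  [[0,0,0],[3,1,8],1],
  [[0,0,0],[0,0,0],1],
], force=10)

```text
clock: 24.4
tcp_pos: [0.6862, 0.0476, 0.1952]
tool_rot: [-179.9, 0.0, 94.5]
wrist_force: [-0.6, -0.1, 0.3]
opening: 0.0105
grip_force: 0.0
```

Emit:
move_arm([
  [[0,0,0],[0,0,4],1],
  [[0,0,0],[0,0,4],1],
  [[0,0,0],[0,0,2],1],
  [[0,0,0],[3,0,0],1],
  [[0,0,0],[3,0,0],1],
  [[0,0,0],[3,0,0],1],
  [[0,0,0],[3,0,0],1],
  [[0,0,0],[2,0,0],1],
  [[0,0,0],[2,0,0],1],
  [[0,0,0],[0,0,0],1],
])

```text
clock: 25.4
tcp_pos: [0.6855, 0.0637, 0.1867]
tool_rot: [180.0, -0.0, 94.5]
wrist_force: [0.4, 0.1, 0.1]
opening: 0.0006
grip_force: 0.0
```

Emit:
move_arm([
  [[0,0,0],[1,0,0],1],
  [[0,0,0],[1,0,0],1],
  [[0,0,0],[1,0,0],1],
  [[0,0,0],[1,0,0],1],
  [[0,0,0],[0,0,0],1],
  [[0,0,0],[0,0,0],1],
  [[0,0,0],[0,0,0],1],
  [[0,0,0],[0,0,0],1],
  [[0,0,0],[0,0,0],1],
  [[0,0,0],[0,0,0],1],
])

```text
clock: 26.4
tcp_pos: [0.6852, 0.0673, 0.1867]
tool_rot: [180.0, 0.0, 94.5]
wrist_force: [-0.3, 0.2, -0.0]
opening: 0.0004
grip_force: 0.0
```

Emit:
move_arm([
  [[0,0,0],[1,0,0],1],
  [[0,0,0],[1,0,0],1],
  [[0,0,0],[1,0,0],1],
  [[0,0,0],[1,0,0],1],
  [[0,0,0],[0,0,0],1],
  [[0,0,0],[0,0,0],1],
  [[0,0,0],[0,0,0],1],
  [[0,0,0],[0,0,0],1],
  [[0,0,0],[0,0,0],1],
  [[0,0,0],[0,0,0],1],
])

```text
clock: 27.4
tcp_pos: [0.6849, 0.0705, 0.1867]
tool_rot: [180.0, 0.1, 94.5]
wrist_force: [-0.5, -4.8, 0.4]
opening: 0.0005
grip_force: 2.6
```

Emit:
move_arm([
  [[0,0,0],[1,0,0],1],
  [[0,0,0],[1,0,0],1],
  [[0,0,0],[1,0,0],1],
  [[0,0,0],[0,0,0],1],
  [[0,0,0],[0,0,0],1],
  [[0,0,0],[0,0,0],1],
  [[0,0,0],[0,0,0],1],
  [[0,0,0],[0,0,0],1],
  [[0,0,0],[0,0,0],1],
  [[0,0,0],[0,0,0],1],
])

```text
clock: 28.4
tcp_pos: [0.6849, 0.0712, 0.1867]
tool_rot: [-180.0, 0.3, 94.5]
wrist_force: [1.2, -14.6, 1.1]
opening: 0.0007
grip_force: 6.9
```

Rigid again at once (14.6 N, 0.7 mm), so the tray is home. Back off, lift, hand in.

Emit:
move_arm([
  [[0,0,0],[-3,0,0],1],
  [[0,0,0],[-6,0,0],1],
  [[0,0,0],[-10,0,0],1],
  [[0,0,0],[-12,0,0],1],
  [[0,0,0],[-12,0,-5],1],
  [[0,0,0],[-5,0,-15],1],
  [[0,0,0],[0,0,-25],1],
  [[0,0,0],[0,0,-25],1],
  [[0,0,0],[0,0,-15],1],
  [[0,0,0],[0,0,-5],1],
])

```text
clock: 29.4
tcp_pos: [0.6894, 0.0263, 0.2804]
tool_rot: [179.7, 0.0, 94.5]
wrist_force: [-0.0, -0.1, -0.7]
opening: 0.0007
grip_force: 0.0
```

Emit:
move_arm([
  [[0,0,0],[0,0,0],1],
  [[0,0,0],[0,0,0],1],
  [[0,0,0],[0,0,0],1],
  [[0,0,0],[0,0,0],1],
  [[0,0,0],[0,0,0],1],
  [[0,0,0],[0,0,0],1],
  [[0,0,0],[0,0,0],1],
  [[0,0,0],[0,0,0],1],
  [[0,0,0],[0,0,0],1],
  [[0,0,0],[0,0,0],1],
])

```text
clock: 30.4
tcp_pos: [0.6884, 0.0264, 0.2768]
tool_rot: [180.0, 0.0, 94.5]
wrist_force: [-0.7, 0.8, -0.9]
opening: 0.0004
grip_force: 0.0
```

```bash
python3 -c "
from cell import *
s=get_state();print(s['tcp_pos'],s['wrist_force']);print(sign_off())"
```

```text
[0.68837651 0.02644556 0.27676303] [-0.73630749  0.84668177 -0.86948744]
the job is handed in; nothing more can be done
None
```

The tray is home against the back of bay 2, cam lock end first, after the middle bay stopped it 28 mm in; the wrench, cup, hex key set and turntable did not move, and the job was handed in at about 30 s.

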